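# Half-press and fire the inspection camera's release key

## Task

Take the picture of the nut under the inspection camera. On the grey release box, slide the yellow safety guard all the way off the green key; then press the key down to its first stop and hold it there for a good second so that the camera can focus, and only after that press it fully down to fire, and let it come back up. Leave the guard open, and do not disturb the vial, the blue-capped bottle or the weighing boat.

Things in the scene. Friction and masses are not known exactly. Their poses are not given: they have to be found in the camera images.
- release_box: Grey release box, fixed to the worktop, 90 mm (its x) by 170 mm (its y) by 45 mm high; origin at the centre of its underside, z up. Its flat top (deck) is 45 mm above the worktop. The green key stands on the deck at box x = 0, y = -45 mm. Two 4 mm wide rails, 4 mm high, run along y at box x = +-33 mm. The camera stand (grey base plate 200 x 220 x 18 mm, 370 mm column, camera looking down at a pale nut on the plate) is fixed farther back on the worktop and needs no handling.
- key_top (a point): Centre of the flat top of the round green key (diameter 26 mm, upright axis). Its top stands 18 mm above the deck when up, 12 mm at the first stop and 6 mm when fully down; a black collar of 36 mm diameter, 4 mm high, surrounds it. It is pushed straight down.
- key_first (a joint): First stage of the key's travel in m: 0 up, 0.006 at the first stop. A light spring: about 1 N to start, 3 N at the stop. It counts as half-pressed above 0.0045.
- key_second (a joint): Second stage of the key's travel in m: 0 while the key is up or at the first stop, 0.006 fully down. It begins to move only when the push passes about 9 N (so at 3 to 9 N the key rests on the first stop) and takes about 13 N to reach the bottom. It counts as half-pressed below 0.002 and as fully pressed above 0.004. Both stages spring back when let go.
- shot_flag (a joint): Orange flag, 14 mm wide and 10 mm high, in a black window on the box's -x side: 0 up (no picture yet). The key's second stage pushes it down from 3 mm of its travel on, to about 0.003 when fully pressed, and it stays down: it cannot be put back, so firing before the half-press has been held spoils the job.
- guard_tab (a point): Middle of the top edge of the black upright tab on the yellow sliding guard. The tab is 8 mm thick along the box's y, 30 mm wide along the box's x, and rises 22 mm above the guard's top plate. The guard is a channel 50 mm (x) by 48 mm (y) over the key, its top plate's upper face 26 mm above the deck; the tab stands 18 mm from the guard's middle, towards the box's +y. It can be pinched from above or pushed.
- guard (a joint): Travel of the guard in m, along the box's +y: about 0 (up to 0.008) with the key covered, 0.060 fully open. It slides with about 1.5 N of friction and stays where it is left. Fully open, its near edge is 36 mm from the key's centre.
- vial: Glass vial with a turquoise cap, diameter 27 mm, 60 mm high, loose, upright beside the key end of the box (its -y end); origin at the centre of its underside. To be left alone.
- blue_bottle: White bottle with a blue cap, diameter 51 mm, 96 mm high, loose, upright beside the guard end of the box (its +y end); origin at the centre of its underside. To be left alone.
- weigh_boat: White square weighing boat, 74 x 74 x 16 mm, loose, in front of the box (its -x side); origin at the centre of its underside. To be left alone.
There are look-alikes about, which are no part of the job. Several things look just like the release_box: the one meant starts farthest to the robot's right.

How it is judged:
On the way, in this order (a step that is already met when the one before it is completed fails the run):
1. the guard is slid open by at least 52 of its 60 mm, no picture taken yet (value of joint guard above 0.052 m and value of joint shot_flag below 0.0005 m), for 0.2 s.
2. the key is held half-pressed (first stage past 4.5 mm, second stage under 2 mm) for 0.7 s, guard open, before any picture (flag still up) (all of step 1 and value of joint key_first above 0.0045 m and value of joint key_second below 0.002 m), for 0.7 s.
3. the key is pressed fully (second stage past 4 mm) and the flag has dropped (value of joint key_second above 0.004 m and value of joint shot_flag above 0.0005 m), for 0.05 s.
At the end, for the whole second after the job is handed in: The guard stands open (at least 52 of 60 mm), the key is fully up again (both stages under 1 mm), the orange flag is down by more than 0.5 mm, and the vial and the bottle stand upright and at rest where they were (value of joint guard above 0.052 m and value of joint each of key_first, key_second below 0.001 m and value of joint shot_flag above 0.0005 m and angle between each of vial, blue_bottle's own z axis and vertical below 0.2 rad and linear speed of each of vial, blue_bottle below 0.02 m/s); the robot touches nothing.
It fails at once if the vial, the blue-capped bottle or the weighing boat is moved by more than 20 mm (distance of any of vial, blue_bottle, weigh_boat from where it was at the start of the episode above 0.02 m).
It also fails if it takes over 40 s, if anything falls off the work surface, if the arm or the gripper's body presses on something with over 40 N, if the wrist force passes 120 N, or if a joint passes its speed limit or range.

## Robot

A 7-joint arm with a two-finger parallel gripper is mounted at the origin on a cart in front of the work surface, level with it; the furniture and walls round the work are solid. World frame = base frame: x ahead of the robot, y to its left, z up, the work surface at z = 0. Lengths are in m, angles in rad, forces in N, time in s.
With the tool pointing down it reaches from about 0.425 to 0.95 m from the base axis. Payload 4.7 kg.
Tool frame: the origin (TCP) lies on the centre line of the jaws, within the pads' length; the fingertips stand robot.nose_length ahead of it and the grasp point (between the pads) lies 8 mm behind it (robot.nose_length is the distance from the TCP to the fingertips, in m); z points along the fingers, x is the direction in which the jaws open and shut, and the axes are right-handed (so a half turn about z gives the same grasp; the last joint's range is limited). The gripper opens to 85 mm and grips with 20 to 120 N. Pads are 22 mm wide; open, the fingers measure 114 mm over their backs; the gripper's body (76 mm by 85 mm) begins 54 mm behind the grasp point. The pads swing forward as they close: fully open they stand 13 mm farther back than shut.
Start: joints at [1.265, 0.469, -0.049, 1.532, 0.024, 1.141, -0.082], TCP at [0.185, -0.649, 0.242] pointing down, gripper open.
Joint ranges: [-2.59, 2.59], [-0.33, 1.99], [-1.39, 1.29], [0.1, 2.45], [-1.04, 4.18], [0.21, 1.99], [-2.66, 2.66]. Speed limits (rad/s): [2.57, 2.57, 3.14, 3.14, 3.14, 3.14, 3.14].

## Interface

Orientations are given as [roll, pitch, yaw] about the fixed x, y, z axes, in that order (R = Rz(yaw) Ry(pitch) Rx(roll)).
In Python, from plant import robot gives the robot as it stands. Calls block until the motion is done:
- robot.goto(position, orientation): joint-space move of the TCP to a pose.
- robot.move_straight(position, vel=0.15, attitude=None, contact_N=None): straight line of the TCP; attitude=None keeps the orientation; vel is the mean speed in m/s. With contact_N (N) it stops when the force on the tool has changed by that much, and returns True; else False.
- robot.move_joints(angles): joint-space move.
- robot.grip(opening, strength=None): opening from 0.0 (shut) to 1.0 (fully open); strength is the grip in N (None keeps the last); returns when the fingers have stopped.
- robot.sleep(seconds).
- robot.inverse_kinematics(position, orientation): joint angles nearest the present ones, or None.
- robot.sense(): the state.
- robot.grab_frame(name): name is "scene" or "top"; returns a dict with "image" (420x560x3 uint8, red, green, blue), "range_z" (420x560 float32, m along the optical axis (not along the pixel's ray), 0 where there is no reading), "fx", "fy", "cx", "cy" (pixels), "R" (3x3) and "t" (3): a world point X has camera coordinates R X + t. Camera axes: x right, y down, z forward; pixel columns grow to the right and rows downward; lengths in m; the calibration is good to about 2 mm. A picture is of the moment at which its call begins.
A pose or a line that the arm cannot do raises robot.IKError and nothing moves.
- robot.close_job(): hands the job in, once; it reports no verdict.
The state is a dict: "t": time; "joint_pos": joint angles; "joint_velocities": joint speeds; "effort": joint torques, N m; "tcp_pos": TCP position; "tcp_rot": TCP orientation; "wrist_force": force on the tool from outside, world axes, zero at the start; "torque": the same for the moment, N m; "opening": opening from 0.0 (shut) to 1.0 (fully open).
Only numpy, scipy, OpenCV 4.12 (cv2) and the standard library are available. Lean on these libraries where they do the work, as an engineer would, in place of code of your own. Each camera call takes 0.05 s, during which the arm holds its last target.

## Working session

There is one attempt and no reset: what is moved stays moved. The work goes in short steps, each a Python script; the robot and the scene stay as the last script left them, time stands still between calls to the robot, and variables do not carry over. Pictures are saved under pics/ and viewed, and the job is handed in when it is done.

```bash
ls; mkdir -p pics; python3 - <<'E'
from plant import robot
import cv2,pickle
s=robot.sense();print(s, robot.nose_length)
for n in("scene","top"):
    f=robot.grab_frame(n);pickle.dump(f,open(n+".pkl","wb"))
    cv2.imwrite(f"pics/{n}0.png",f["image"][:,:,::-1])
    print(n,f["fx"],f["R"],f["t"])
E
```

```text
pics
{'t': 0.0, 'joint_pos': array([ 1.26508617,  0.46948459, -0.04856696,  1.53372447,  0.02411714,
        1.14098034, -0.0823073 ]), 'joint_velocities': array([-0.00039313, -0.00095866, -0.00063327,  0.00339198,  0.00118271,
        0.00087783, -0.00078892]), 'effort': array([ 1.79756639e-04, -5.10298240e+01, -4.61558963e-02, -2.37707967e+01,
        1.07139119e-02,  7.50535779e-03,  2.15426729e-05]), 'tcp_pos': array([ 0.18430357, -0.64875668,  0.24121929]), 'tcp_rot': array([ 3.14149045e+00,  2.00807746e-03, -1.29397908e+00]), 'wrist_force': array([0.51652191, 0.34351605, 0.9496839 ]), 'torque': array([-0.01983367,  0.01987823, -0.00377395]), 'opening': 0.9937691095821907} 0.011
scene 484.736462905956 [[-0.64287469 -0.76578068  0.01709078]
 [-0.38409372  0.30298249 -0.87216605]
 [ 0.6627097  -0.56725794 -0.48891133]] [0.47603603 0.19695974 0.76049182]
top 527.985197205913 [[ 0.02909379 -0.99957507  0.00179591]
 [-0.98776806 -0.02902539 -0.15320502]
 [ 0.15319205  0.00268338 -0.98819279]] [0.23003122 0.49768084 1.19597489]
```

View pics/scene0.png

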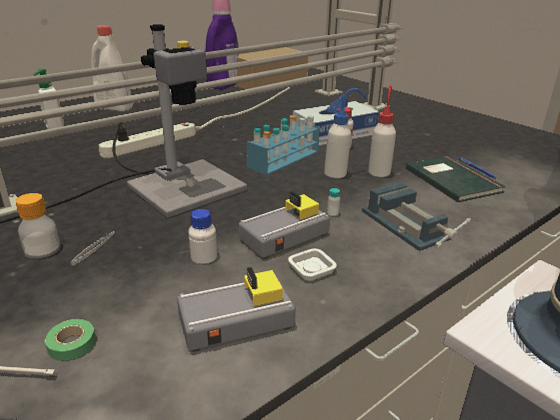

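View pics/top0.png

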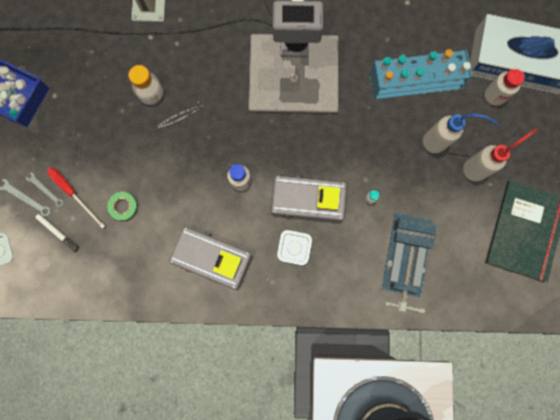

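The target is the box on the right at about (310,198) in the top view. The vial is at (373,197), the bottle at (238,177) and the boat at (294,248). I'll enlarge it and measure.

```bash
cat > h.py <<'E'
import pickle,numpy as np,cv2
def load(n): return pickle.load(open(n+".pkl","rb"))
def px(f,u,v,z=None):
    "world pt: by depth, or on plane height z"
    d=np.array([(u-f["cx"])/f["fx"],(v-f["cy"])/f["fy"],1.0])
    R,t=f["R"],f["t"]; c=-R.T@t; w=R.T@d
    s=(z-c[2])/w[2] if z is not None else f["range_z"][int(round(v)),int(round(u))]
    return c+s*w
def cloud(f):
    v,u=np.mgrid[0:420,0:560]; z=f["range_z"]
    P=np.stack([(u-f["cx"])/f["fx"]*z,(v-f["cy"])/f["fy"]*z,z],-1)
    return (P-f["t"])@f["R"]
def crop(f,u0,v0,u1,v1,k,name):
    cv2.imwrite(name,cv2.resize(f["image"][v0:v1,u0:u1,::-1],None,fx=k,fy=k,interpolation=cv2.INTER_CUBIC))
E
python3 - <<'E'
from h import *
f=load("top");s=load("scene")
crop(f,250,150,390,250,5.7,"pics/tc.png")
crop(s,220,170,360,275,5.7,"pics/sc.png")
W=cloud(f);im=f["image"].astype(int)
sub=np.zeros((420,560),bool);sub[170:225,265:352]=True
m=sub&(abs(W[...,2]-.045)<.006)
p=np.argwhere(m)[:,::-1].astype(np.float32)
print("deck",W[m].mean(0)); q=W[m][:,:2].astype(np.float32)
print(cv2.minAreaRect(q))
m=sub&(im[...,0]>150)&(im[...,1]>150)&(im[...,2]<90)
print("yellow",W[m].mean(0),np.median(W[m],0),cv2.minAreaRect(W[m][:,:2].astype(np.float32)))
hi=sub&(W[...,2]>.08);print("hi",W[hi])
for u,v in((373,197),(238,173),(294,248),(210,258)):print(px(f,u,v))
E
```

```text
deck [0.51542001 0.19142295 0.04614979]
((0.5165175795555115, 0.18128886818885803), (0.16983649134635925, 0.09092660993337631), 85.92401123046875)
yellow [0.51192969 0.13679488 0.07606384] [0.51212956 0.13653922 0.07280301] ((0.4165571331977844, 0.17245200276374817), (0.05490000545978546, 0.26202112436294556), 70.94503021240234)
hi [[0.30168692 0.2411696  1.25768785]
 [0.30168692 0.2411696  1.25768785]
 [0.30168692 0.2411696  1.25768785]
 [0.30168692 0.2411696  1.25768785]
 [0.30168692 0.2411696  1.25768785]
 [0.30168692 0.2411696  1.25768785]
 [0.30168692 0.2411696  1.25768785]
 [0.30168692 0.2411696  1.25768785]
 [0.5279555  0.1591409  0.09564648]
 [0.52813658 0.15685856 0.09505542]
 [0.52814584 0.1546396  0.09534662]
 [0.52859248 0.15225033 0.09339334]
 [0.5262134  0.15890344 0.09286165]
 [0.52604778 0.15674644 0.09406335]
 [0.52570034 0.15466421 0.09620709]
 [0.52673857 0.15204136 0.09116716]
 [0.30168692 0.2411696  1.25768785]
 [0.52263168 0.15934356 0.09966842]
 [0.5236475  0.15675177 0.09469   ]
 [0.52397924 0.15440802 0.09329783]
 [0.52376197 0.1522787  0.09478137]
 [0.301686
[... 1662 characters left out ...]
411696  1.25768785]
 [0.50221285 0.16024655 0.08641051]
 [0.50151433 0.15831431 0.09087551]
 [0.50149359 0.15611046 0.09138129]
 [0.50133366 0.1539693  0.09269889]
 [0.50034355 0.15558749 0.0847618 ]
 [0.30168692 0.2411696  1.25768785]
 [0.30168692 0.2411696  1.25768785]
 [0.30168692 0.2411696  1.25768785]
 [0.30168692 0.2411696  1.25768785]
 [0.30168692 0.2411696  1.25768785]
 [0.30168692 0.2411696  1.25768785]
 [0.30168692 0.2411696  1.25768785]
 [0.30168692 0.2411696  1.25768785]
 [0.30168692 0.2411696  1.25768785]
 [0.30168692 0.2411696  1.25768785]]
[0.51956042 0.03438886 0.06096716]
[0.5595899  0.34442556 0.09370031]
[0.40143317 0.21184059 0.00330873]
[0.36948322 0.40427658 0.04694624]
```

View pics/tc.png

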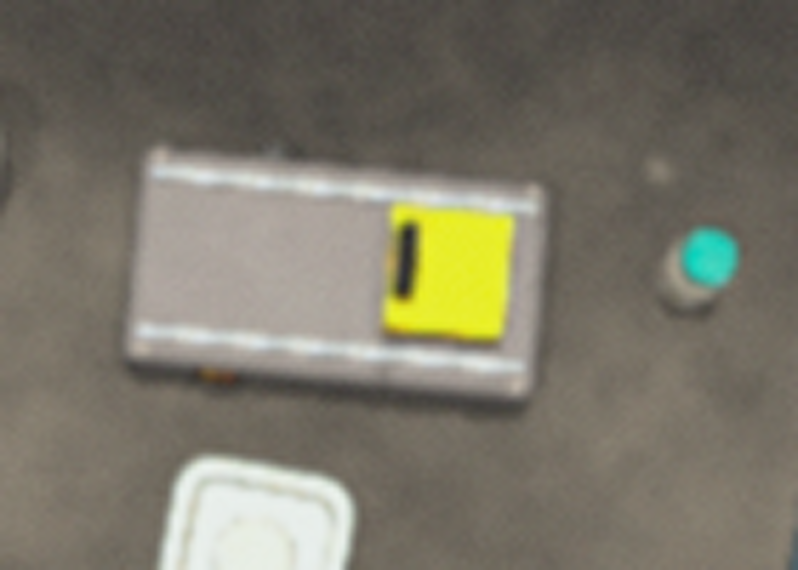

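View pics/sc.png

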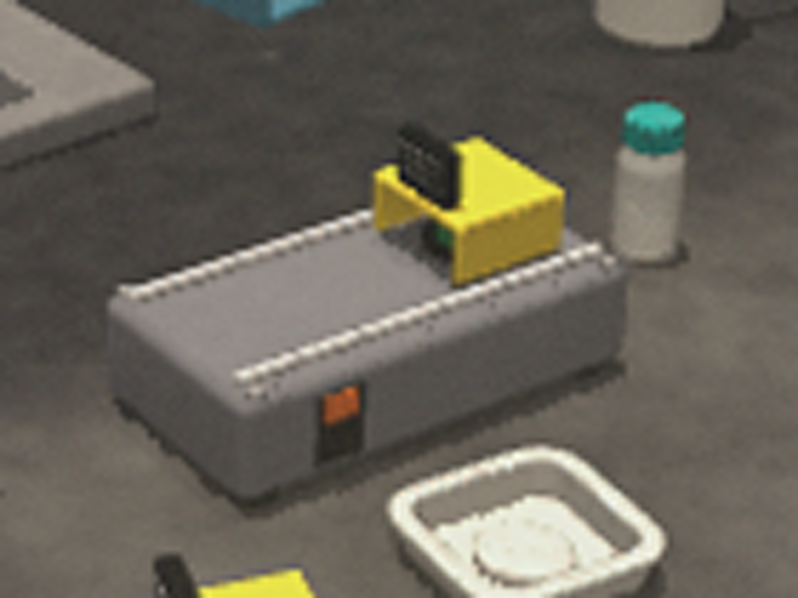

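```bash
python3 - <<'E'
from h import *
f=load("top")
c=lambda u,v,z: px(f,250+(u+.5)/5.7-.5,150+(v+.5)/5.7-.5,z)
a,b=c(152,172,.049),c(540,207,.049);d,e=c(136,330,.049),c(522,367,.049)
print(a,b,d,e)
for p,q in((a,b),(d,e)): v=p-q;print(np.degrees(np.arctan2(-v[0],v[1])),np.hypot(*v[:2]))
cen=(a+b+d+e)/4;print("cen",cen)
g=[c(391,205,.071),c(514,213,.071),c(503,340,.071),c(384,330,.071)];print("guard",np.mean(g,0))
for p in g:print(p)
W=cloud(f);w=W[180:215,315:323]
# depth-edge-free deck/tab estimates
sub=np.zeros((420,560),bool);sub[170:225,265:352]=True
h=sub&(W[...,2]>.088)&(W[...,2]<.11);print("tab",W[h].mean(0),cv2.minAreaRect(W[h][:,:2].astype(np.float32)))
m=sub&(abs(W[...,2]-.071)<.004);print("plate",cv2.minAreaRect(W[m][:,:2].astype(np.float32)))
s=load("scene");W=cloud(s)
sub=np.zeros((420,560),bool);sub[195:260,235:335]=True
m=sub&(abs(W[...,2]-.046)<.003);print("deck scene",cv2.minAreaRect(W[m][:,:2].astype(np.float32)))
h=sub&(W[...,2]>.08)&(W[...,2]<.11);print("tab",W[h].mean(0))
m=sub&(abs(W[...,2]-.071)<.002)&(s["image"][...,0]>150);print("plate",cv2.minAreaRect(W[m][:,:2].astype(np.float32)),W[m].mean(0))
E
```

```text
[0.55598724 0.25840419 0.049     ] [0.54605816 0.099262   0.049     ] [0.49028401 0.26290073 0.049     ] [0.47969472 0.10584849 0.049     ]
-3.5701283351644904 0.15945162757649706
-3.857346353421404 0.15740883398938707
cen [0.51800603 0.18160385 0.049     ]
guard [0.51409707 0.13838423 0.071     ]
[0.54066547 0.16170174 0.071     ]
[0.53884779 0.11225806 0.071     ]
[0.48711599 0.11601843 0.071     ]
[0.48975904 0.16355869 0.071     ]
tab [0.5151846  0.15636818 0.09382482] ((0.5150166749954224, 0.15622514486312866), (0.009022532030940056, 0.027284355834126472), 89.0139389038086)
plate ((0.5141105055809021, 0.138331800699234), (0.047886114567518234, 0.0512365885078907), 85.49224090576172)
deck scene ((0.5153038501739502, 0.15299345552921295), (0.22686439752578735, 0.09005238860845566), 85.63542938232422)
tab [0.51067626 0.16008152 0.08778507]
plate ((0.5139197111129761, 0.13952457904815674), (0.04800873622298241, 0.04975322261452675), 85.48127746582031) [0.50740392 0.13845892 0.07166894]
```

```bash
python3 - <<'E'
from h import *
f=load("top");W=cloud(f);ok=(f["range_z"]>0)
for u,v in((500,153),(530,132),(455,122),(430,135),(485,165)):print(px(f,u,v))
m=ok&(W[...,0]>.2)&(W[...,0]<.75)&(W[...,2]>.1)&(W[...,1]<.4)
print(W[m].max(0));
from plant import robot
yaw=-.068
for p in([.513,.06,.32],[.513,.131,.2],[.513,.131,.09],[.519,.2,.09],[.514,.136,.06]):
    q=robot.inverse_kinematics(p,[np.pi,0,yaw]);print(p,q if q is None else np.round(q,2))
E
```

```text
[ 0.60188071 -0.21503179  0.17189603]
[ 0.63510265 -0.25843546  0.21792301]
[ 0.66773489 -0.12167207  0.17048662]
[ 0.67017125 -0.09797897  0.06423085]
[ 0.58753617 -0.2021296   0.12155414]
[0.69842234 0.35996365 0.22902167]
[0.513, 0.06, 0.32] [ 0.59  0.26 -0.94  1.76  0.22  1.23 -0.48]
[0.513, 0.131, 0.2] [ 0.52  0.51 -1.12  1.88  0.52  1.08 -0.88]
[0.513, 0.131, 0.09] [ 0.39  0.63 -0.97  1.98  0.67  0.89 -1.01]
[0.519, 0.2, 0.09] [ 0.34  0.76 -1.12  1.92  0.81  1.02 -1.22]
[0.514, 0.136, 0.06] [ 0.31  0.64 -0.87  2.    0.68  0.82 -1.01]
```

```bash
python3 - <<'E'
from h import *
from plant import robot
yaw=-.068
o=[np.pi,0,yaw]
p=robot.sense()["tcp_pos"]
robot.move_straight([p[0],p[1],.36],vel=.25)
robot.goto([.5133,.131,.33],o)
robot.grip(0.0)
robot.move_straight([.5133,.131,.125],vel=.2)
s=robot.sense();print(s["t"],s["tcp_pos"],s["tcp_rot"],s["opening"],s["wrist_force"],s["joint_pos"])
f=robot.grab_frame("scene");pickle.dump(f,open("s1.pkl","wb"));crop(f,200,100,380,235,4.4,"pics/s1.png")
E
```

```text
5.6333 [0.51406136 0.13149896 0.12607733] [-3.14078535e+00 -2.01898492e-03 -6.79873816e-02] -0.0037708832486052024 [0.72600647 0.23080739 1.42444075] [ 0.38415057  0.55075535 -0.94077236  1.9544503   0.56117809  0.91931038
 -0.9100068 ]
```

View pics/s1.png

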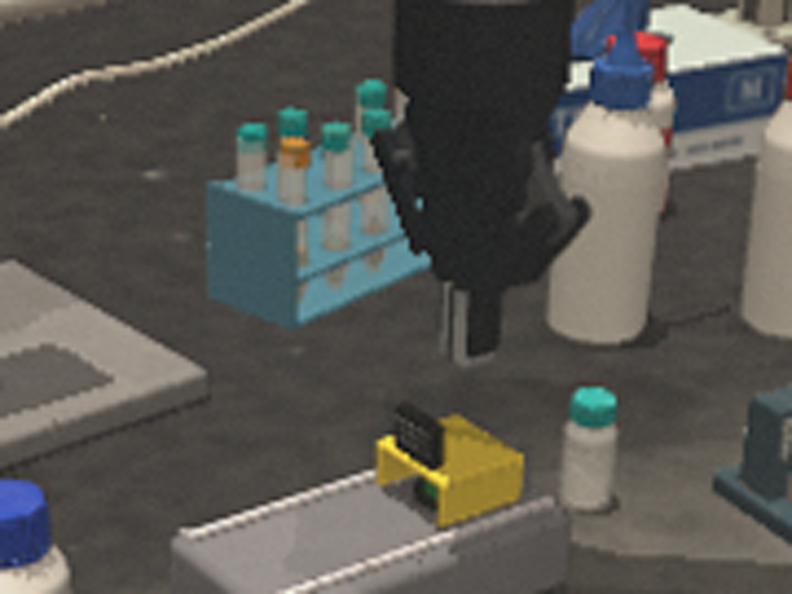

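The shut fingers hang over the guard plate, on the key side of the tab (the tab is at crop (420,435)). Next I lower them and push.

```bash
python3 - <<'E'
from h import *
from plant import robot
yd=np.array([.068,.998,0])
p0=np.array([.5133,.131,.091])
print(robot.move_straight(p0,vel=.06,contact_N=6))
print(robot.sense()["tcp_pos"],robot.sense()["wrist_force"])
print(robot.move_straight(p0+.076*yd,vel=.04,contact_N=8))
s=robot.sense();print(s["t"],s["tcp_pos"],s["wrist_force"])
p=s["tcp_pos"]
robot.move_straight(p-.008*yd,vel=.05)
robot.move_straight(p-.008*yd+[0,0,.05],vel=.1)
s=robot.sense();print(s["t"],s["tcp_pos"],s["wrist_force"])
f=robot.grab_frame("scene");pickle.dump(f,open("s2.pkl","wb"));crop(f,200,150,360,270,5,"pics/s2.png")
E
```

```text
False
[0.5133592  0.13124815 0.09095329] [-0.87560337 -0.1863431   0.73345462]
True
7.9833 [0.51797299 0.19983504 0.09049684] [ 0.5149477   0.37923688 -0.24265351]
8.925 [0.5173332  0.19155606 0.14049445] [-0.09799441 -0.44603668 -0.82913225]
```

View pics/s2.png

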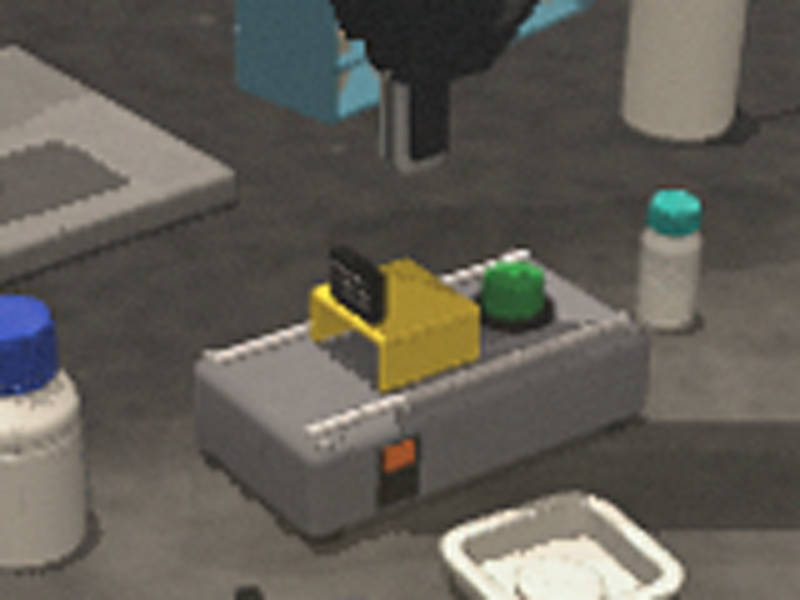

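```bash
python3 - <<'E'
from h import *
for n in("scene","s2"):
    s=load(n);W=cloud(s);im=s["image"].astype(int)
    sub=np.zeros((420,560),bool);sub[190:260,235:335]=True
    y=sub&(im[...,0]-im[...,2]>70)&(im[...,1]-im[...,2]>50)
    m=y&(abs(W[...,2]-.071)<.003);print(n,"plate",m.sum(),cv2.minAreaRect(W[m][:,:2].astype(np.float32)),W[m].mean(0))
g=sub&(im[...,1]-im[...,0]>40)&(im[...,1]-im[...,2]>30)&(abs(W[...,2]-.063)<.003)
print("key",g.sum(),W[g].mean(0),cv2.minAreaRect(W[g][:,:2].astype(np.float32)))
E
```

```text
scene plate 221 ((0.5131588578224182, 0.13973186910152435), (0.048357605934143066, 0.05056789517402649), 84.53094482421875) [0.5071744  0.13846726 0.07173325]
s2 plate 239 ((0.5182686448097229, 0.19783025979995728), (0.048038654029369354, 0.05105578899383545), 86.05220794677734) [0.51134315 0.19706687 0.07170209]
key 65 [0.51308099 0.13850867 0.0638948 ] ((0.5150722861289978, 0.1380062699317932), (0.02252582274377346, 0.025503475219011307), 84.03974151611328)
```

The guard is fully open (58 mm measured, plus about 1.5 mm it already stood at). The key is at (0.5145, 0.137). Now a stepped half-press.

```bash
python3 - <<'E'
from h import *
from plant import robot
k=np.array([.5145,.137,0]);Z=np.array([0,0,1.])
robot.move_straight(k+.14*Z,vel=.15)
robot.move_straight(k+.080*Z,vel=.1)
robot.sleep(.3)
def F(n=6):
    r=[]
    for _ in range(n):
        r.append(robot.sense()["wrist_force"][2]); robot.sleep(.01)
    return np.mean(r),np.std(r)
b,sd=F(15);print("base",b,sd,robot.sense()["t"],robot.sense()["tcp_pos"])
z=.076
robot.move_straight(k+z*Z,vel=.02)
while z>.0645 and robot.sense()["t"]<28:
    z-=.0005
    robot.move_straight(k+z*Z,vel=.01)
    f,sd=F(5);s=robot.sense();print("%.4f %.4f %.2f %.2f t%.2f"%(z,s["tcp_pos"][2],f-b,sd,s["t"]))
    if f-b>4.5:break
open("z.txt","w").write(f"{z} {b}")
E
```

```text
base -0.08319384842376852 0.44660771924357273 10.6667 [0.51463708 0.13693548 0.08023607]
0.0755 0.0755 0.07 0.37 t11.31
0.0750 0.0750 0.49 0.48 t11.60
0.0745 0.0745 0.33 0.29 t11.89
0.0740 0.0741 0.73 0.44 t12.18
0.0735 0.0735 1.72 0.30 t12.47
0.0730 0.0730 1.20 0.38 t12.77
0.0725 0.0725 0.97 0.56 t13.06
0.0720 0.0720 1.34 0.59 t13.35
0.0715 0.0715 1.66 0.46 t13.64
0.0710 0.0710 1.52 0.43 t13.93
0.0705 0.0705 2.06 0.25 t14.22
0.0700 0.0700 1.64 0.51 t14.52
0.0695 0.0695 2.51 0.62 t14.81
0.0690 0.0690 2.59 0.67 t15.10
0.0685 0.0685 2.84 0.31 t15.39
0.0680 0.0681 4.21 0.47 t15.68
0.0675 0.0680 7.87 0.58 t15.97
```

```bash
python3 - <<'E'
from h import *
from plant import robot
k=np.array([.5145,.137,0]);Z=np.array([0,0,1.])
b=float(open("z.txt").read().split()[1])
robot.move_straight(k+.0678*Z,vel=.01)
robot.sleep(.5);s=robot.sense();print(s["t"],s["tcp_pos"],s["wrist_force"]-[0,0,b])
f=robot.grab_frame("scene");pickle.dump(f,open("s3.pkl","wb"));crop(f,200,150,360,270,5,"pics/s3.png")
robot.sleep(.8);s=robot.sense();print(s["t"],s["tcp_pos"],s["wrist_force"]-[0,0,b])
E
```

```text
16.725 [0.5145845 0.1370463 0.0680659] [-0.12937508 -0.0270141   5.68402018]
17.575 [0.51460231 0.13704883 0.06807745] [-0.3226138  -0.07735618  6.48300218]
```

View pics/s3.png

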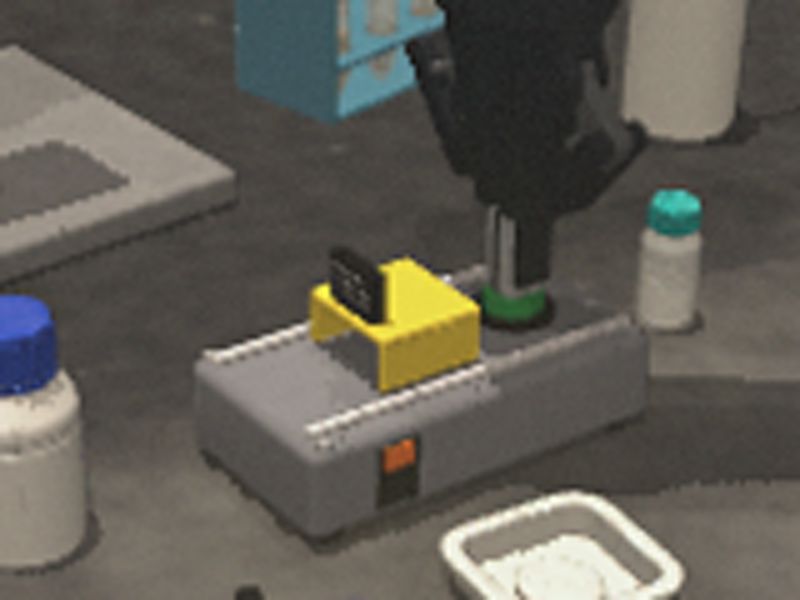

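The picture shows the key pressed to its first stop, centred under the fingers at (515,300). The flag is still up at (400,455). The half-press has lasted well over a second at 6 N, so I'll fire now.

```bash
python3 - <<'E'
from h import *
from plant import robot
k=np.array([.5145,.137,0]);Z=np.array([0,0,1.])
b=float(open("z.txt").read().split()[1])
print(robot.move_straight(k+.0605*Z,vel=.02,contact_N=14))
for i in range(3):
    s=robot.sense();print(s["t"],s["tcp_pos"],s["wrist_force"][2]-b); robot.sleep(.1)
f=robot.grab_frame("scene");pickle.dump(f,open("s4.pkl","wb"));crop(f,200,150,360,270,5,"pics/s4.png")
E
```

```text
True
17.9917 [0.51464927 0.13712169 0.06222975] 11.081166648151694
18.0917 [0.51464356 0.13714143 0.06234623] 11.429859139392718
18.1917 [0.51465418 0.13710422 0.06238846] 10.8320918493233
```

View pics/s4.png

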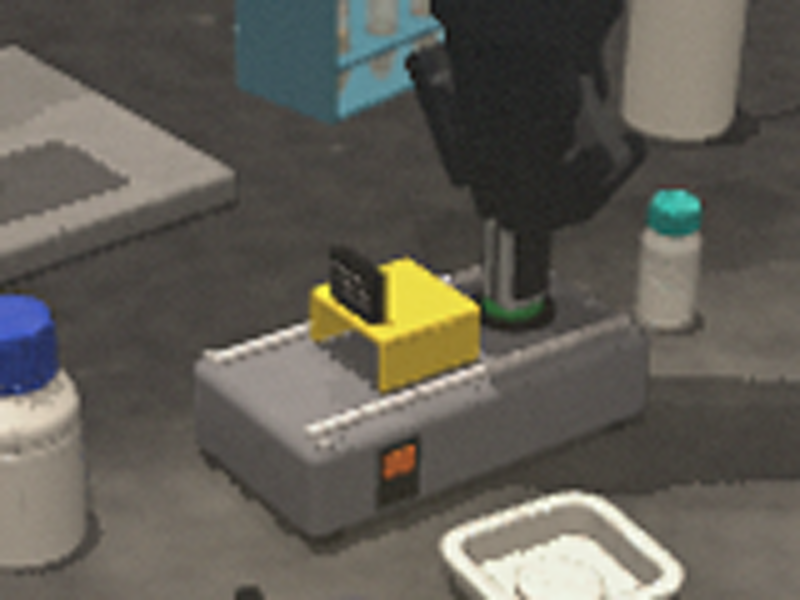

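The flag has dropped: its top edge moved from row 440 to about 446, and a black gap shows above it. The second stage travelled about 5.7 mm. Now I lift clear and check.

```bash
python3 - <<'E'
from h import *
from plant import robot
k=np.array([.5145,.137,0]);Z=np.array([0,0,1.])
robot.move_straight(k+.0615*Z,vel=.02);s=robot.sense();print(s["tcp_pos"],s["wrist_force"])
robot.move_straight(k+.09*Z,vel=.05)
robot.move_straight(k+.2*Z,vel=.15)
robot.sleep(.5)
s=robot.sense();print(s["t"],s["tcp_pos"],s["wrist_force"])
f=robot.grab_frame("scene");pickle.dump(f,open("s5.pkl","wb"));crop(f,200,150,360,270,5,"pics/s5.png")
W=cloud(f);im=f["image"].astype(int)
sub=np.zeros((420,560),bool);sub[190:260,235:335]=True
m=sub&(im[...,0]-im[...,2]>70)&(im[...,1]-im[...,2]>50)&(abs(W[...,2]-.071)<.003);print("plate",cv2.minAreaRect(W[m][:,:2].astype(np.float32)))
g=sub&(im[...,1]-im[...,0]>40)&(im[...,1]-im[...,2]>30)
print("key top z",np.percentile(W[g][:,2],[50,80,90]))
a=load("s2");W=cloud(a);im=a["image"].astype(int);g=sub&(im[...,1]-im[...,0]>40)&(im[...,1]-im[...,2]>30)
print("before",np.percentile(W[g][:,2],[50,80,90]))
E
```

```text
[0.51460143 0.137096   0.06237446] [-1.58294076 -0.37336093 11.388761  ]
20.6917 [0.51443391 0.1370372  0.19987294] [-0.14185136 -0.42340494  0.13236129]
plate ((0.5177425742149353, 0.19763517379760742), (0.04927453026175499, 0.05089782178401947), 86.32461547851562)
key top z [0.06282905 0.06417628 0.06441987]
before [0.06369354 0.06463965 0.06500514]
```

View pics/s5.png

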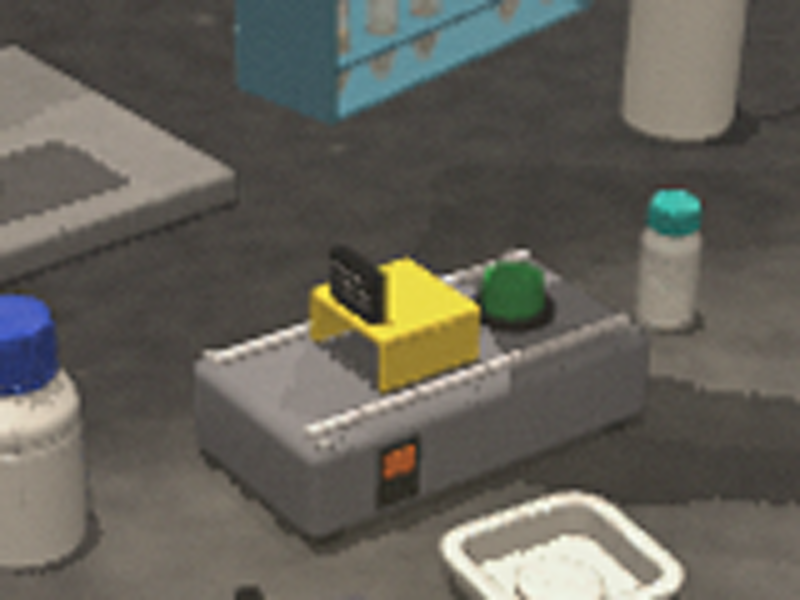

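The key is up, the flag is down, the guard is open, and the vial, bottle and boat appear unmoved. I'm handing in.

```bash
python3 - <<'E'
from plant import robot
robot.close_job(); print(robot.sense()["t"])
E
```

```text
the job is handed in; nothing more can be done
the job is handed in; nothing more can be done
```

The picture has been taken, and I handed the job in at about 20.7 s of the 40 s allowed. The hand-in gives no verdict, so what follows rests on my own checks.

- **Guard:** I pushed it open with shut fingers against the tab. It measured 58 mm of travel, plus about 1.5 mm it already stood at, and it had not moved when I checked again at the end.
- **Half-press:** I pressed the key to its first stop and held it there for about 2 s at roughly 4–8 N. The picture taken during the hold shows the flag still up.
- **Firing:** I then pressed on until the second stage had moved about 5.8 mm. The picture shows the flag down by about 2.5 mm, and it stayed down.
- **Final state:** The key is fully up again, to within the roughly 1 mm noise of the depth readings. The gripper is clear, about 13 cm above the key. The vial, bottle and boat look unmoved in the last picture; I did not measure their positions.

One reading disagreed slightly. The steady force with the key down was about 11 N, where about 13 N was expected at the bottom. The key travel and the flag drop both point to a full press, so I did not press again.

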